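Find the flat of a filter cell in the V-groove and rack it

ROBOT

A 6-joint arm with a two-finger parallel gripper is mounted at the origin on a cart in front of the work surface, level with it; the furniture and walls round the work are solid. World frame = base frame: x ahead of the robot, y to its left, z up, the work surface at z = 0. Lengths are in mm, angles in degrees, forces in N, time in s.
With the tool pointing down it reaches from about 300 to 775 mm from the base axis. Payload 14.6 kg.
Tool frame: the origin (TCP) lies at the very end of the fingers, on their centre line; the grasp point (between the pads) lies 19 mm behind it; z points along the fingers, y is the line along which they close (so a half turn about z gives the same grasp; the last joint's range is limited). The gripper opens to 85 mm and grips with 20 to 120 N. Pads are 22 mm wide; open, the fingers measure 114 mm over their backs; the gripper's body (76 mm by 85 mm) begins 54 mm behind the grasp point. The pads swing forward as they close: fully open they stand 13 mm farther back than shut.
Start: joints at [63.621, 17.183, 87.147, -0, 75.671, -3.816], TCP at [211.032, 507.893, 231.281] pointing down, gripper open.
Joint ranges: [-173.82, 173.82], [-45.26, 126.66], [13.44, 144.39], [-59.66, 239.66], [0, 175.72], [-146.38, 146.38]. Speed limits (degrees/s): [127.2, 127.2, 147.25, 180, 180, 180].

INTERFACE

Orientations are given as a 3x3 rotation matrix whose columns are the frame's x, y, z axes.
In Python, from station import manip gives the robot as it stands.
- The arm moves only by the tool carry_out, never from a script. Its argument "targets" is text: rows parted by semicolons, each of 4 numbers parted by spaces: the shift along the tool's x, y, z in mm, then the turn about the tool's z in rad. In form: tx ty tz turn; .... A call has 1 to 5 rows; each row shifts and turns the commanded pose from where the row before left it, along the tool's axes as they then stand; what a row does not reach is not made up. A row lasts 1/10 s, in which the tool goes at most 50 mm and 8.59 degrees, less where a joint would pass 70% of its speed; a pose out of reach is approached as far as the arm can. A call with a gripper value outside its range is refused whole. "claw" is the opening in per cent of the stroke, from 0 (shut) to 100 (fully open), set as the call begins (left out, the last holds). The fingers move at their own pace and stop on an object; "force" is the grip in N (left out, the last holds). Time passes only in rows, so rows that do not move let the fingers close. It gives the time, the measured TCP pose, the force, the opening and the grip force at its end, in the units of the state.
- manip.observe(): the state, without advancing time (a new reading comes with each control period).
- manip.snapshot(name): name is "side" or "top" or "wrist"; returns (picture, depth): 400x640x3 uint8, red, green, blue; 400x640 float32, mm along the optical axis (not along the pixel's ray), 0 where there is no reading.
- manip.get_calibration(name): a dict with "fx", "fy", "cx", "cy" (pixels), "R" (3x3) and "t" (3): a world point X has camera coordinates R X + t; the wrist camera has in their place "tool_from_camera" (4x4, takes a point from camera to tool coordinates, whose origin is the TCP and whose axes are the flange's). Camera axes: x right, y down, z forward; pixel columns grow to the right and rows downward; lengths in mm; the calibration is good to about 2 mm. A picture is of the moment at which its call begins: read the wrist's pose just before it. get_calibration takes no time and is no camera call.
- manip.job_done(): hands the job in; it is judged then, once.
The state is a dict: "time_s": time; "joint_positions": joint angles; "qvel": joint speeds; "joint_efforts": joint torques, N m; "tcp_pos": TCP position; "orientation": TCP orientation; "wrist_force": force on the tool from outside, world axes, zero at the start; "moment": the same for the moment, N m; "grip_width": opening from 0.0 (shut) to 1.0 (fully open); "gripper_force": force on a finger pad.
Only numpy, scipy, OpenCV 4.12 (cv2) and the standard library are available. Lean on these libraries where they do the work, as an engineer would, in place of code of your own. Each camera call takes 0.05 s, during which the arm holds its last target. There are 200 camera calls.

TASK

Roll the round brass filter cell in the V-groove of the aligner until its flat is felt to drop flush onto the shallow face (the one with the yellow bars), and let go so that it rests there. Then lift it out and slide it edgewise down between the blue guides of the rack, flat downward, keeping hold of it until it is down on the floor of the rack, and leave it standing there on its flat. Leave the other things on the bench alone.

Things in the scene. Friction and masses are not known exactly. Their poses are not given: they have to be found in the camera images.
- filter_center (a point): centre of the filter cell: brass disc with blue window, 80 mm in diameter, 10 mm thick, about 120 g, on edge in the groove; x = its axis (thickness). One flat in the rim, 48 mm long, 32 mm from the centre, a black stripe beside it on both faces. This frame's turn about x does NOT show where the flat is. Grip across the thickness from above; tilting the hand about the disc's axis rolls it
- aligner: fixed V-groove block 70 x 124 x 63 mm high; origin under its base, z up, x across the groove (axis of the disc), y along the disc. Groove 13 mm wide between grey cheeks with flared tops at z = 46 mm. The V: shallow face on the +y side (yellow bars outside), sloping 20 deg down to -y; steep face on the -y side, 70 deg from level, its top at y = -43, z = 63 mm; apex at y = -24, z = 14 mm
- groove_round (a point): centre of a disc resting in the groove on its round rim (its start): 65.3 mm above the aligner's underside; axes as the aligner. At the start the flat points sideways or up: the cell must be rolled 57 to 150 deg, its top moving towards the aligner's +y (shallow, yellow side), to bring the flat onto the shallow face. Let go within about 15 deg of flush, it settles flush by itself
- groove_flush (a point): centre of the disc at rest with the flat flush on the shallow face: 7.5 mm lower than groove_round and 2.7 mm farther to +y; so the drop of the centre tells that the flat is found. Axes as the aligner. The line from the flat up to the centre then leans 20 deg from vertical, towards -y. (With the flat wrongly on the steep face the centre is only 3 mm lower than groove_round and 7.5 mm to -y.)
- rack: fixed white rack 60 x 116 x 64 mm high; origin under its base, z up, x across the slot, y along it. Two upright blue card guides at y = +-(28 to 43) mm form a slot 13 mm wide in x and 86 mm long in y, open between the guides, with flared mouths; guides end at z = 63 mm
- rack_floor (a point): centre of the slot's floor, 12 mm above the bench; axes as the rack. A cell standing here on its flat has its centre 32 mm above this point; on its round rim, 40 mm
- flask: bystander: conical flask with pink contents, 67 mm wide, 108 mm high; origin under its base
- pot: bystander: small white sample pot, 37 mm wide, 42 mm high; origin under its base
- amber_bottle: bystander: amber bottle with black cap, 68 mm wide, 118 mm high; origin under its base
- slips: bystander: flat blue box, 36 x 56 x 16 mm; origin under its base

How it is judged (in metres and radians):
On the way, in this order (a step that is already met when the one before it is completed fails the run):
1. the cell rests in the aligner's groove, let go, with its flat flush on the shallow face (z of filter_center in the frame of aligner between 0.055 and 0.0597 m and y of filter_center in the frame of aligner between -0.002 and 0.008 m and x of filter_center in the frame of aligner between -0.006 and 0.006 m and contact force between the fingers and filter below 0.05 N and linear speed of filter below 0.03 m/s), for 0.2 s.
2. the cell, still held, is between the rack's guides and down to within 10 mm of its seat (z of filter_center in the frame of rack_floor below 0.042 m and x of filter_center in the frame of rack_floor between -0.005 and 0.005 m and y of filter_center in the frame of rack_floor between -0.012 and 0.012 m and contact force between the fingers and filter above 1 N), for 0.05 s.
At the end, for the whole second after the job is handed in: the cell stands at rest on its flat on the floor of the rack, between both guides: its centre 30 to 33.7 mm above the rack's floor, within 5 mm of the slot's middle across it and 12 mm along it, its axis within 0.15 rad of the rack's x axis, let go (z of filter_center in the frame of rack_floor between 0.03 and 0.0337 m and x of filter_center in the frame of rack_floor between -0.005 and 0.005 m and y of filter_center in the frame of rack_floor between -0.012 and 0.012 m and angle between the x axis of filter_center and the x axis of rack, either way round below 0.15 rad and linear speed of filter below 0.02 m/s); the robot touches nothing.
It fails at once if the flask is pushed by more than 30 mm (distance of flask from where it was at the start of the episode above 0.03 m).
It fails at once if the sample pot is pushed by more than 30 mm (distance of pot from where it was at the start of the episode above 0.03 m).
It fails at once if the amber bottle is pushed by more than 30 mm (distance of amber_bottle from where it was at the start of the episode above 0.03 m).
It fails at once if the blue box is pushed by more than 30 mm (distance of slips from where it was at the start of the episode above 0.03 m).
It also fails if it takes over 72 s, if anything falls off the work surface, if the arm or the gripper's body presses on something with over 40 N, if the wrist force passes 120 N, or if a joint passes its speed limit or range.

## Working session

There is one attempt and no reset: what is moved stays moved. The work goes in short steps, Python scripts to look and compute and a tool call to move; the robot and the scene stay as the last step left them, time stands still between calls to the robot, and variables do not carry over. Pictures are saved under pics/ and viewed, at most 10 in all, crops included, and the job is handed in when it is done.

Besides the shell and the picture viewer there is one more tool, called after ">>>" as name(argument=value, ...), one argument or row to a line, values as JSON. carry_out: Moves the arm, as the interface text tells. Its arguments: {"type":"object","properties":{"targets":{"type":"string"},"claw":{"type":"number"},"force":{"type":"number"}},"required":["targets"]}

```bash
mkdir -p pics; ls; cat > h.py <<'E'
from station import manip
import numpy as np, cv2
def snap(n,f):
    p,d=manip.snapshot(n); cv2.imwrite(f'pics/{f}.png',p[:,:,::-1]); np.save(f'pics/{f}.npy',d); np.save(f'pics/{f}_rgb.npy',p); return p,d
def world(n,d):
    c=manip.get_calibration(n); v,u=np.mgrid[:d.shape[0],:d.shape[1]]
    P=np.stack([(u-c['cx'])/c['fx']*d,(v-c['cy'])/c['fy']*d,d],-1)
    return (P-np.array(c['t']))@np.array(c['R'])
E
python3 - <<'E'
from h import *
print(manip.observe())
for n in('top','side'):
    snap(n,n+'0'); print(n,manip.get_calibration(n))
print(manip.get_calibration('wrist'))
E
```

```text
pics
{'time_s': 0.0, 'joint_positions': array([ 6.36218057e+01,  1.72171070e+01,  8.71793888e+01, -7.46300042e-04,
        7.56722389e+01, -3.81382130e+00]), 'qvel': array([ 0.004871  , -0.02252223, -0.0444606 , -0.05705456, -0.03637247,
        0.05158427]), 'joint_efforts': array([-2.40445997e-04, -5.43505597e+01, -3.61788583e+01, -1.09198238e-04,
        3.93833063e-03,  1.34218362e-05]), 'tcp_pos': array([210.9291155 , 507.6911907 , 230.71389828]), 'orientation': array([[-9.23450219e-01,  3.83717892e-01, -5.21689901e-04],
       [ 3.83718241e-01,  9.23449590e-01, -1.08034770e-03],
       [ 6.72055834e-05, -1.19782925e-03, -9.99999280e-01]]), 'wrist_force': array([ 0.36021582, -0.19346862,  0.31178112]), 'moment': array([-0.04488989,  0.03430759,  0.01511189]), 'gripper_force': 0.0, 'grip_width': 1.0003339125474842}
top {'fx': 476.93302385042097, 'fy': 476.93302385042097, 'cx': 314.2896502875073, 'cy': 197.59666021524063, 'R': array([[ 0.02022219, -0.99923854,  0.0333676 ],
       [-0.98350785, -0.02588133, -0.1790041 ],
       [ 0.1797314 , -0.02919745, -0.98328233]]), 't': array([-177.28635578,  620.09722757,  869.19004608])}
side {'fx': 418.2372065978423, 'fy': 418.2372065978423, 'cx': 313.8758401453773, 'cy': 190.43684056890524, 'R': array([[-0.99870823, -0.0475335 ,  0.01795658],
       [-0.04237647,  0.58416549, -0.81052755],
       [ 0.0280376 , -0.81024147, -0.58542518]]), 't': array([620.40960381, 162.35289796, 806.4879161 ])}
{'fx': 334.53771731493833, 'fy': 334.53771731493833, 'cx': 313.29982726492074, 'cy': 198.1456389213216, 'tool_from_camera': array([[ 4.50291934e-04, -9.62438476e-01, -2.71499498e-01,
         6.99814177e+01],
       [ 9.99999342e-01,  7.19896319e-04, -8.93424410e-04,
         7.32834906e-01],
       [ 1.05531752e-03, -2.71498917e-01,  9.62438167e-01,
        -1.41794924e+02],
       [ 0.00000000e+00,  0.00000000e+00,  0.00000000e+00,
         1.00000000e+00]])}
```

View pics/top0.png

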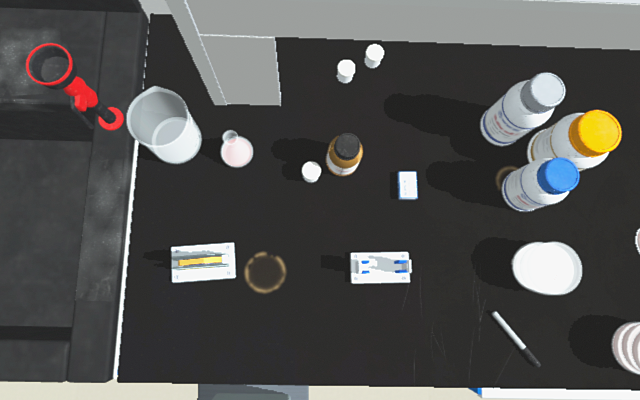

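View pics/side0.png

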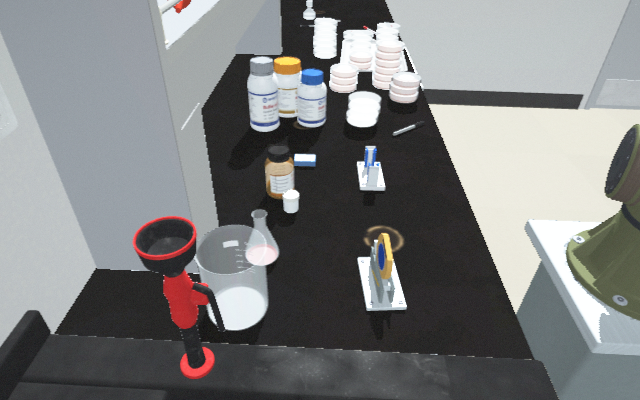

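Top view: the aligner with the brass cell is at (203,263) and the rack at (380,267). Side view shows the cell at (383,262) and the rack at (370,172). Next I'll measure from depth and enlarge crops.

```bash
python3 - <<'E'
from h import *
t=cv2.imread('pics/top0.png'); s=cv2.imread('pics/side0.png')
a=cv2.resize(t[235:290,160:245],(400,259),interpolation=2); b=cv2.resize(t[240:295,338:423],(400,259),interpolation=2)
c=cv2.resize(s[222:318,345:420],(400,512)[::1],interpolation=2)[:330]; d=cv2.resize(s[140:195,345:395],(300,330),interpolation=2)
o=np.zeros((595,800,3),np.uint8); o[:259,:400]=a;o[:259,400:]=b
c=cv2.resize(s[222:318,345:420],(258,330),interpolation=2);o[262:592,:258]=c;o[262:592,400:700]=d
cv2.imwrite('pics/crops.png',o)
d=np.load('pics/top0.npy');W=world('top',d)
hsv=cv2.cvtColor(t,cv2.COLOR_BGR2HSV)
for nm,(v0,v1,u0,u1) in dict(al=(235,290,160,245),ra=(240,295,338,423)).items():
    P=W[v0:v1,u0:u1].reshape(-1,3);h=hsv[v0:v1,u0:u1].reshape(-1,3)
    base=P[(P[:,2]>4)&(P[:,2]<20)]
    pl=P[(P[:,2]>-20)&(P[:,2]<3)]
    m=np.uint8(((W[...,2]>5))); mm=np.zeros_like(m);mm[v0:v1,u0:u1]=m[v0:v1,u0:u1]
    r=cv2.minAreaRect(base[:,:2].astype(np.float32)); print(nm,r,'bench z',np.median(pl[:,2]),'zmed base',np.percentile(base[:,2],[10,50,90]))
    print(' box',cv2.boxPoints(r).round(1).tolist())
    for k,cond in dict(yel=(h[:,0]>15)&(h[:,0]<35)&(h[:,1]>120),blue=(h[:,0]>95)&(h[:,0]<130)&(h[:,1]>100)).items():
        Q=P[cond&(P[:,2]>5)]
        if len(Q)>4: print(' ',k,len(Q),Q.mean(0).round(1),Q.min(0).round(1),Q.max(0).round(1))
E
```

```text
al ((497.9452209472656, 56.264068603515625), (107.09671020507812, 167.11065673828125), 1.32172691822052) bench z 0.7341728253685823 zmed base [ 6.01411558  9.023024   11.42219912]
 box [[442.5, 138.60000610351562], [446.29998779296875, -28.5], [553.4000244140625, -26.0], [549.5999755859375, 141.0]]
  yel 194 [495.8  45.2  98.4] [ 457.2 -135.7   65.9] [504.4  82.9 971.6]
ra ((495.7357482910156, -301.1588134765625), (108.00435638427734, 172.99386596679688), 1.2854267358779907) bench z 0.820758863527798 zmed base [ 9.11726842 12.84060312 15.35336825]
 box [[439.79998779296875, -215.89999389648438], [443.70001220703125, -388.79998779296875], [551.7000122070312, -386.3999938964844], [547.7999877929688, -213.5]]
  blue 113 [ 495.1 -307.9   55.4] [ 480.9 -342.7   16. ] [ 507.2 -255.5   67.3]
```

View pics/crops.png

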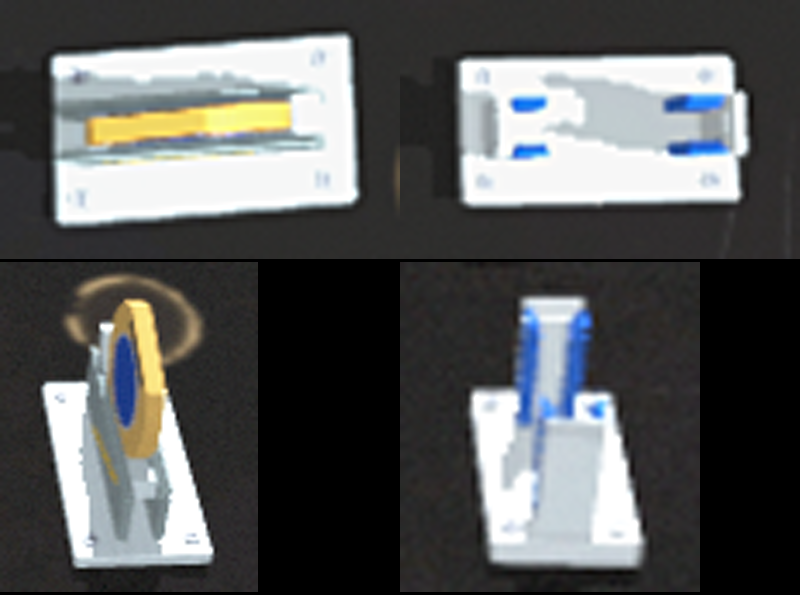

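Left crops: the aligner's brass rim runs along columns 85-290 of the enlargement and changes shade at 205. The rack's blue guides are at columns 510-545 and 665-725. I'll go above the aligner for a close wrist view.

>>> carry_out(
  targets="-36.7 -26.1 2.5 0;-36.7 -26.1 2.5 0;-36.7 -26.1 2.5 0;-36.7 -26.1 2.5 0;-36.7 -26.1 2.5 0",
)

```text
time_s: 0.6
tcp_pos: [330.9, 315.3, 218.6]
orientation: [[-0.924, 0.383, -0.0], [0.383, 0.924, -0.0], [0.0, -0.0, -1.0]]
wrist_force: [0.8, 1.4, -0.2]
grip_width: 0.999
gripper_force: 0.0
```

>>> carry_out(
  targets="-36.7 -26.1 2.5 0;-36.7 -26.1 2.5 0;-36.7 -26.1 2.5 0;-36.7 -26.1 2.5 0;-36.7 -26.1 2.5 0",
)

```text
time_s: 1.1
tcp_pos: [450.4, 124.3, 206.1]
orientation: [[-0.923, 0.384, -0.0], [0.384, 0.923, 0.0], [0.0, -0.0, -1.0]]
wrist_force: [0.4, 0.9, -0.1]
grip_width: 1.003
gripper_force: 0.0
```

>>> carry_out(
  targets="-36.7 -26.1 2.5 0;-36.7 -26.1 2.5 0;0 0 0 0.14;0 0 0 0.14;0 0 0 0.14",
)

```text
time_s: 1.6
tcp_pos: [497.5, 49.3, 200.8]
orientation: [[-0.682, 0.731, -0.001], [0.731, 0.682, 0.0], [0.001, -0.001, -1.0]]
wrist_force: [0.2, -1.5, -0.5]
grip_width: 1.002
gripper_force: 0.0
```

>>> carry_out(
  targets="0 0 0 0.14;0 0 0 0.14;0 0 0 0.14;0 0 0 0.14;0 0 0 0.11",
)

```text
time_s: 2.1
tcp_pos: [497.4, 49.7, 201.0]
orientation: [[-0.081, 0.997, -0.001], [0.997, 0.081, -0.0], [0.0, -0.001, -1.0]]
wrist_force: [-0.4, 0.2, -0.5]
grip_width: 1.003
gripper_force: 0.0
```

>>> carry_out(
  targets="0 0 0 0;0 0 0 0",
)

```text
time_s: 2.3
tcp_pos: [497.5, 49.7, 201.1]
orientation: [[-0.09, 0.996, -0.0], [0.996, 0.09, 0.0], [0.0, -0.0, -1.0]]
wrist_force: [0.4, -0.1, 0.2]
grip_width: 0.997
gripper_force: 0.0
```

```bash
cat >> h.py <<'E'
def wsnap(f):
    s=manip.observe(); p,d=snap('wrist',f); c=manip.get_calibration('wrist'); v,u=np.mgrid[:400,:640]
    P=np.stack([(u-c['cx'])/c['fx']*d,(v-c['cy'])/c['fy']*d,d],-1); T=np.array(c['tool_from_camera'])
    W=(P@T[:3,:3].T+T[:3,3])@np.array(s['orientation']).T+s['tcp_pos']; W[d==0]=np.nan
    np.save(f'pics/{f}_W.npy',W); return s,p,d,W
E
python3 - <<'E'
from h import *
s,p,d,W=wsnap('w1'); print(s['tcp_pos'],s['orientation'].round(3),s['time_s'],s['joint_positions'].round(1))
E
```

```text
[497.45567608  49.67975676 201.10433866] [[-0.09   0.996 -0.   ]
 [ 0.996  0.09   0.   ]
 [ 0.    -0.    -1.   ]] 2.3 [ 1.5 12.4 97.3  0.  70.3 -3.7]
```

View pics/w1.png

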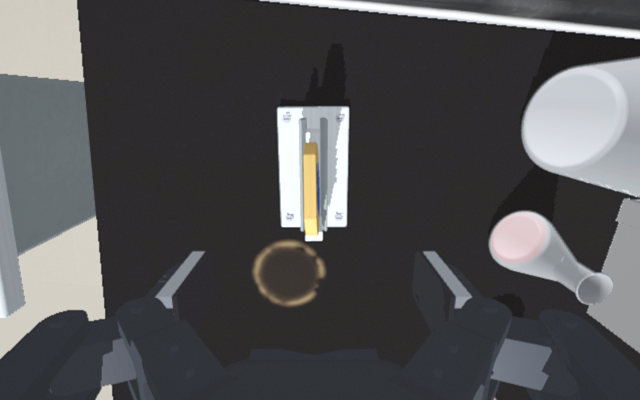

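Wrist view: the aligner base spans (278,107)-(349,228), and the white top of the steep face is at (313,238), toward world -y. So the aligner's +y is about world +y. Next: the base fit and the rim profile.

```bash
python3 - <<'E'
from h import *
W=np.load('pics/w1_W.npy');p=cv2.imread('pics/w1.png');hsv=cv2.cvtColor(p,cv2.COLOR_BGR2HSV)
V,U=np.mgrid[:400,:640]
roi=(V>95)&(V<250)&(U>265)&(U<362)
print('bench z',np.nanmedian(W[...,2][(V>95)&(V<230)&(U>180)&(U<260)]))
m=roi&(W[...,2]>5)&(hsv[...,2]>60)
h=np.histogram(W[...,2][m],np.arange(0,110,2));print(list(zip(h[1].astype(int),h[0])))
base=roi&(hsv[...,2]>150)&(hsv[...,1]<40)&(W[...,2]>4)&(W[...,2]<16)
pb=W[base]; zb=np.median(pb[:,2]); r=cv2.minAreaRect(pb[:,:2].astype(np.float32)); print('rect',r,zb)
ye=roi&(hsv[...,0]>15)&(hsv[...,0]<35)&(hsv[...,1]>100)&(W[...,2]>40)
Q=W[ye]; th=np.deg2rad(4.8)
A=np.cov(Q[:,:2].T);w,E=np.linalg.eigh(A);print('disc dir',E[:,1],Q.mean(0))
ax=np.array([np.cos(th),np.sin(th)]);ay=np.array([-np.sin(th),np.cos(th)])
for v in range(140,242,4):
    k=ye[v]; 
    if k.sum()>2:
        q=np.nanmedian(W[v][k],0); print(v,k.sum(),np.where(k)[0][[0,-1]],(q[:2]@ax).round(1),(q[:2]@ay).round(1),q[2].round(1),np.median(hsv[v][k][:,2]))
E
```

```text
bench z -0.6585536114108095
[(np.int64(0), np.int64(0)), (np.int64(2), np.int64(0)), (np.int64(4), np.int64(240)), (np.int64(6), np.int64(3874)), (np.int64(8), np.int64(1060)), (np.int64(10), np.int64(77)), (np.int64(12), np.int64(0)), (np.int64(14), np.int64(0)), (np.int64(16), np.int64(3)), (np.int64(18), np.int64(14)), (np.int64(20), np.int64(17)), (np.int64(22), np.int64(16)), (np.int64(24), np.int64(19)), (np.int64(26), np.int64(15)), (np.int64(28), np.int64(14)), (np.int64(30), np.int64(27)), (np.int64(32), np.int64(33)), (np.int64(34), np.int64(54)), (np.int64(36), np.int64(102)), (np.int64(38), np.int64(126)), (np.int64(40), np.int64(174)), (np.int64(42), np.int64(266)), (np.int64(44), np.int64(681)), (np.int64(46), np.int64(66)), (np.int64(48), np.int64(11)), (np.int64(50), np.int64(9)), (np.int64(52), np.int64(11)), (np.int64(54), np.int64(14)), (np.int64(56), np.int64(54)), (np.int64(58), np.int64(48)), (np.int64(60), np.int64(20)), (np.int64(62), np.int64(8)), (np.int64(64), np.int64(4)), (np.int64(66), np.int64(8)), (np.int64(68), np.int64(14)), (np.int64(70), np.int64(1
[... 868 characters left out ...]
0
156 14 [303 316] 495.9 39.1 87.7 241.0
160 14 [303 316] 495.9 36.1 88.9 240.5
164 13 [303 315] 495.6 33.3 89.6 242.0
168 13 [303 315] 495.6 30.4 90.6 242.0
172 12 [304 315] 496.0 27.5 91.6 243.0
176 12 [304 315] 496.0 24.4 91.8 243.0
180 12 [304 315] 496.0 21.5 93.0 244.0
184 11 [304 315] 496.4 18.7 94.2 244.0
188 12 [304 315] 496.1 15.7 94.9 244.5
192 13 [304 316] 496.5 12.8 96.1 244.0
196 13 [304 316] 496.5 9.9 96.7 245.0
200 13 [304 316] 496.5 7.0 97.9 245.0
204 13 [304 316] 496.5 4.0 98.6 246.0
208 13 [304 316] 496.6 1.3 99.8 247.0
212 13 [304 316] 496.6 -1.7 100.9 247.0
216 13 [304 316] 496.6 -4.7 101.5 245.0
220 3 [304 317] 501.1 -9.4 99.3 223.0
228 3 [305 317] 501.3 -16.8 95.4 254.0
```

The flat now faces up, tilted about 18° toward +y, so about 142° of roll is needed. The aligner is at (496.2, 54.7), yaw 5.5°, and the disc leans a bit toward -x. The hand can't tilt here, so I'll crank the disc by a light grip moved in an arc, letting it pivot in the pads.

>>> carry_out(
  targets="0 -1.3 35 0;0 0 35 0;0 0 35 0;0 0 22 0;0 0 0 0",
  claw=35,
)

```text
time_s: 2.85
tcp_pos: [494.7, 49.5, 71.7]
orientation: [[-0.089, 0.996, -0.005], [0.996, 0.089, -0.0], [0.0, -0.005, -1.0]]
wrist_force: [0.3, 0.7, 0.3]
grip_width: 0.345
gripper_force: 0.0
```

>>> carry_out(
  targets="0 0 0 0;0 0 0 0;0 0 0 0;0 0 0 0;0 0 0 0",
  claw=0,
  force=20,
)

```text
time_s: 3.35
tcp_pos: [496.9, 49.6, 75.4]
orientation: [[-0.087, 0.996, 0.002], [0.996, 0.087, 0.0], [-0.0, 0.002, -1.0]]
wrist_force: [-0.6, -0.6, 6.7]
grip_width: 0.111
gripper_force: 26.5
```

```bash
cat >> h.py <<'E'
A0=np.array([496.2,54.7]);AX=np.array([.9954,.0958]);AY=np.array([-.0958,.9954])
def prof(f,show=True):
    s,p,d,W=wsnap(f); hsv=cv2.cvtColor(p,cv2.COLOR_RGB2HSV)
    m=(hsv[...,0]>15)&(hsv[...,0]<35)&(hsv[...,1]>100)&(W[...,2]>40)&(W[...,2]<130)
    q=W[...,:2]-A0; y=q@AY; x=q@AX; m&=(abs(x)<20)&(abs(y)<60)
    if show:
        for b in range(-50,55,5):
            k=m&(y>=b)&(y<b+5)
            if k.sum()>5: print(b+2.5,k.sum(),np.median(x[k]).round(1),np.percentile(W[...,2][k],[10,50,90]).round(1))
    o=np.array(s['tcp_pos'])[:2]-A0; print('tcp al',(o@AX).round(1),(o@AY).round(1),s['tcp_pos'][2].round(1),'t',s['time_s'],'F',s['wrist_force'].round(1),'grip',s['grip_width'],s['gripper_force'])
    return s,p,d,W
E
python3 -c "
from h import *
prof('w2')"
```

```text
-37.5 18 -0.8 [89.6 90.6 91.3]
-32.5 11 3.4 [92.3 94.4 95.1]
-27.5 15 3.6 [96.4 97.2 98.4]
-22.5 17 3.5 [ 98.9  99.8 100.8]
-17.5 293 -0.9 [100.2 101.3 102.1]
-12.5 321 -0.9 [ 98.7  99.8 101. ]
-7.5 318 -0.8 [97.2 98.3 99.4]
-2.5 318 -0.4 [95.6 96.7 97.6]
2.5 302 -0.7 [94.  95.1 96.1]
7.5 325 -0.7 [92.3 93.5 94.6]
12.5 320 -0.6 [90.8 92.  93. ]
17.5 307 -0.6 [89.4 90.4 91.6]
22.5 314 -0.2 [87.9 88.9 90. ]
27.5 366 -0.5 [82.9 86.1 88.3]
32.5 410 -0.4 [66.4 75.4 81.1]
tcp al 0.2 -5.2 75.4 t 3.35 F [-0.6 -0.6  6.7] grip 0.11134205203433255 26.536648641340435
```

View pics/w2.png

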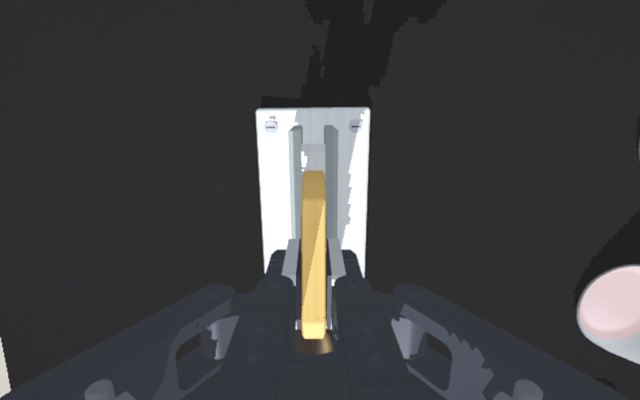

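Gripped upright (wrist view: rim (302-326, 170-335), pads at rows 240-285), and the flat still slopes 17° toward +y. The disc centre seems about 5 mm to -y of where I expected, so I'll check the aligner origin on the saved cloud.

```bash
python3 - <<'E'
from h import *
for f in('w1','w2'):
    W=np.load(f'pics/{f}_W.npy');g=cv2.imread(f'pics/{f}.png').max(2)
    q=W[...,:2]-A0;x=q@AX;y=q@AY;z=W[...,2]
    b=(abs(x)<40)&(abs(y)<75)&(z>4)&(z<16)&(g>90)
    print(f,'base y',np.percentile(y[b],[.2,1,99,99.8]).round(1),'x(y>35)',np.percentile(x[b&(y>35)],[.5,99.5]).round(1),'z',np.median(z[b]))
    for yy in (10,20,30,40,50,58):
        k=(abs(y-yy)<2)&(abs(x)<4)&(z<60)&(z>0); k2=(abs(y-yy)<2)&(abs(x)<16)&(abs(x)>6)&(z>35)&(z<55)
        print(yy,'floor z',np.median(z[k]).round(1) if k.sum() else None,'cheek x',np.percentile(x[k2&(x<0)],[5,95]).round(1) if (k2&(x<0)).sum()>3 else None,np.percentile(x[k2&(x>0)],[5,95]).round(1) if (k2&(x>0)).sum()>3 else None,np.median(z[k2]).round(1) if k2.sum() else None)
    k=(y<-38)&(y>-70)&(z>50)&(abs(x)<8)&(g>180); print('steep top',k.sum(),np.percentile(y[k],[2,98]) if k.sum() else 0,np.median(z[k]) if k.sum() else 0)
E
```

```text
w1 base y [-61.2 -59.8  61.5  61.7] x(y>35) [-34.6  34.3] z 7.366333694554186
10 floor z None cheek x [-12.  -10.2] [ 7.  12.4] 44.5
20 floor z None cheek x [-12.8 -10. ] [ 7.  12.3] 44.4
30 floor z 36.1 cheek x [-12.6  -7.4] [ 6.7 12.2] 43.6
40 floor z 36.0 cheek x [-12.4  -6.4] [ 6.2 12.2] 44.3
50 floor z 7.2 cheek x [-12.2  -7.1] [ 6.2 12.1] 43.1
58 floor z 7.3 cheek x None None None
steep top 111 [-56.35866659 -38.63518726] 58.58477061554851
w2 base y [-47.1 -39.3  61.6  62.1] x(y>35) [-34.8  34.2] z 7.264962596885908
10 floor z None cheek x [-12.5  -7.3] [ 6.7 12.4] 44.0
20 floor z None cheek x [-12.8  -7.1] [ 6.6 12.3] 43.8
30 floor z 35.1 cheek x [-12.4  -6.9] [ 6.1 12.2] 43.6
40 floor z 36.7 cheek x [-12.7  -6.3] [ 6.1 12.1] 43.3
50 floor z 7.3 cheek x [-12.4  -6.7] [ 6.1 11.9] 43.4
58 floor z 7.2 cheek x None None None
steep top 3 [-56.18713451 -54.05560352] 57.6818483306453
```

```bash
python3 - <<'E'
from h import *
for n in('top','side'):
    W=world(n,np.load(f'pics/{n}0.npy'));hsv=cv2.cvtColor(cv2.imread(f'pics/{n}0.png'),cv2.COLOR_BGR2HSV)
    q=W[...,:2]-A0;x=q@AX;y=q@AY;z=W[...,2];g=hsv[...,2]
    m=(hsv[...,0]>15)&(hsv[...,0]<35)&(hsv[...,1]>100)&(abs(x)<25)&(abs(y)<60)&(z>55)&(z<130)
    for b in range(-50,55,10):
        k=m&(y>=b)&(y<b+10)
        if k.sum()>4: print(n,b+5,k.sum(),np.median(x[k]).round(1),np.median(z[k]).round(1))
    print('y range',np.percentile(y[m],[1,99]))
    k=(z>4)&(z<13)&(g>110)&(hsv[...,1]<60)&(abs(x)<60)&(abs(y)<90); print(cv2.minAreaRect(np.stack([x[k],y[k]],-1).astype(np.float32)))
W=np.load('pics/w2_W.npy');s=np.array([496.9,49.6,75.4]);R=np.array([[-.087,.996,0],[.996,.087,0],[0,0,-1]])
T=(W-s)@R
for v in (235,245,255,265,275,285,295):
  for u in(292,334,337): print(v,u,T[v,u].round(1),end=' ')
  print()
E
```

```text
top -45 23 -0.0 79.7
top -35 40 -0.9 93.9
top -25 36 -1.3 101.3
top -15 27 -0.9 102.5
top -5 28 -1.5 99.3
top 5 31 -1.3 96.5
top 15 26 -1.5 92.9
top 25 23 -1.2 89.4
y range [-45.41428674  28.0281369 ]
((1.742767333984375, 0.0257415771484375), (71.4355239868164, 124.81092071533203), 0.8337584137916565)
side -35 20 4.1 80.7
side -25 19 3.2 95.7
side -15 37 -1.0 100.4
side -5 33 -1.5 97.5
side 5 28 -1.6 94.6
side 15 40 -1.8 90.8
side 25 74 0.7 81.6
side 35 51 -1.5 68.6
y range [-39.51988591  33.48808099]
((0.5028190612792969, -1.3252792358398438), (70.29931640625, 126.15284729003906), 0.11720708757638931)
235 292 [ -0.4 -12.6  31.6] 235 334 [-0.  10.7 30.6] 235 337 [-15.4  15.3  68.4] 
245 292 [ 12.   -9.9 -10.3] 245 334 [11.7  8.  -9.5] 245 337 [ 12.    9.2 -10.3] 
255 292 [ 11.8  -9.4 -19.7] 255 334 [ 11.1   7.5 -18.3] 255 337 [ 11.9   8.5 -19.8] 
265 292 [ 12.7  -8.7 -30. ] 265 334 [ 12.1   6.8 -28.9] 265 337 [ 12.2   7.9 -29.1] 
275 292 [ 12.   -8.4 -36.2] 275 334 [ 12.5   6.3 -37.2] 275 337 [ 12.5   7.3 -37.1] 
285 292 [ 12.5  -7.9 -43.8] 285 334 [ 13.3   5.8 -45.2] 285 337 [ 12.5   6.8 -43.8] 
295 292 [ 12.1  -7.6 -49. ] 295 334 [ 10.    5.8 -45.7] 295 337 [ 13.4   6.3 -51.1]
```

All three cameras agree on the disc and the base, so I'll go on and watch the effect. First crank step is about 20°, pressing slightly down.

>>> carry_out(
  targets="2.5 0 0.3 0;2.5 0 0.6 0;2.5 0 0.8 0;2.4 0 1 0;0 0 0 0",
)

```text
time_s: 3.9
tcp_pos: [496.8, 59.0, 74.1]
orientation: [[-0.087, 0.996, 0.004], [0.996, 0.087, -0.001], [-0.001, 0.004, -1.0]]
wrist_force: [-4.1, -5.9, 24.2]
grip_width: 0.108
gripper_force: 31.3
```

```bash
python3 -c "
from h import *
prof('w3')"
```

```text
-27.5 25 0.1 [94.5 94.9 96.2]
-22.5 11 4.3 [97.7 99.  99.8]
-17.5 8 4.2 [100.9 102.  102.6]
-12.5 50 0.4 [103.3 104.3 104.9]
-7.5 351 -0.1 [102.3 103.6 104.8]
-2.5 361 -0.1 [100.2 101.4 102.9]
2.5 351 -0.1 [ 97.9  99.1 100.6]
7.5 353 -0.0 [95.7 97.  98.3]
12.5 346 0.0 [93.3 94.6 96. ]
17.5 335 0.1 [90.9 92.3 93.6]
22.5 330 0.1 [88.9 90.1 91.4]
27.5 319 0.5 [86.7 87.9 89.1]
32.5 337 0.2 [83.3 85.5 87. ]
37.5 424 0.3 [66.7 76.3 81.5]
tcp al 1.0 4.3 74.1 t 3.9 F [-4.1 -5.9 24.2] grip 0.10813901544757587 31.340620703995228
```

>>> carry_out(
  targets="2 0 0.8 0;2 0 1 0;2 0 1.2 0;2 0 1.4 0;0 0 0 0",
)

```text
time_s: 4.45
tcp_pos: [496.5, 67.2, 70.3]
orientation: [[-0.087, 0.996, 0.005], [0.996, 0.087, -0.0], [-0.001, 0.005, -1.0]]
wrist_force: [-5.4, -3.5, 30.5]
grip_width: 0.111
gripper_force: 36.0
```

```bash
cat >> h.py <<'E'
def fit(f):
    "least-squares fit of a flatted disc (yc,zc,angle of flat from up toward +y) to the upper rim"
    from scipy.optimize import least_squares
    s,p,d,W=wsnap(f); hsv=cv2.cvtColor(p,cv2.COLOR_RGB2HSV); q=W[...,:2]-A0; y=q@AY; x=q@AX; z=W[...,2]+1.2
    m=(hsv[...,0]>15)&(hsv[...,0]<35)&(hsv[...,1]>100)&(z>50)&(z<130)&(abs(x)<7)&(abs(y)<60)
    Y,Z=y[m],z[m]; best=None
    def res(c):
        dy,dz=Y-c[0],Z-c[1]; return np.maximum(np.hypot(dy,dz)-40,dy*np.sin(c[2])+dz*np.cos(c[2])-32)
    for a in np.deg2rad(np.arange(-60,200,20)):
        r=least_squares(res,[0,65,a],loss='soft_l1')
        if best is None or r.cost<best.cost: best=r
    o=np.array(s['tcp_pos'])[:2]-A0
    print('disc y %.1f z %.1f flat %.1f deg x %.1f rms %.2f'%(best.x[0],best.x[1],np.rad2deg(best.x[2]),np.median(x[m]),np.sqrt(np.mean(res(best.x)**2))),'y range',np.percentile(Y,[1,99]).round(1),'zmin',Z.min().round(1))
    print('tcp al x %.1f y %.1f z %.1f'%(o@AX,o@AY,s['tcp_pos'][2]),'t',s['time_s'],'F',s['wrist_force'].round(1),'grip',round(s['grip_width'],3),round(s['gripper_force'],1))
    return s,p,d,W
E
python3 -c "
from h import *
fit('w4')"
```

```text
disc y 2.6 z 68.2 flat 30.5 deg x 0.6 rms 0.70 y range [-4.  42.6] zmin 61.3
tcp al x 1.5 y 12.4 z 70.3 t 4.45 F [-5.4 -3.5 30.5] grip 0.111 36.0
```

The disc rolls up the shallow face instead of slipping in place. Better plan: grip it near its centre, press its rim on the open bench and roll it there, since it pivots about the pads. After that it goes back in the groove. First I'll release and regrip low.

>>> carry_out(
  targets="0 0 0 0;0 0 0 0;0 0 0 0",
  claw=35,
)

```text
time_s: 4.8
tcp_pos: [494.6, 67.4, 67.2]
orientation: [[-0.087, 0.996, -0.0], [0.996, 0.087, 0.0], [0.0, -0.0, -1.0]]
wrist_force: [0.6, 0.6, 0.0]
grip_width: 0.351
gripper_force: 0.0
```

```bash
python3 -c "
from h import *
fit('w5')"
```

```text
disc y -5.8 z 65.5 flat 17.7 deg x -1.7 rms 0.66 y range [-10.9  34.3] zmin 59.3
tcp al x -0.4 y 12.8 z 67.2 t 4.8 F [0.6 0.6 0. ] grip 0.351 0.0
```

>>> carry_out(
  targets="-9 0 0 0;-8.5 0 4 0;0 0 8 0;0 0 5 0;0 0 0 0",
)

```text
time_s: 5.35
tcp_pos: [495.7, 49.9, 49.1]
orientation: [[-0.087, 0.996, -0.002], [0.996, 0.087, -0.0], [0.0, -0.002, -1.0]]
wrist_force: [0.4, -0.7, -0.6]
grip_width: 0.352
gripper_force: 0.0
```

>>> carry_out(
  targets="0 0 0 0;0 0 0 0;0 0 0 0;0 0 0 0;0 0 0 0",
  claw=0,
  force=25,
)

```text
time_s: 5.85
tcp_pos: [496.3, 50.0, 50.3]
orientation: [[-0.087, 0.996, 0.0], [0.996, 0.087, 0.0], [0.0, 0.0, -1.0]]
wrist_force: [0.8, 0.4, -0.8]
grip_width: 0.115
gripper_force: 30.2
```

>>> carry_out(
  targets="0 0 -15 0;0 0 -20 0;0 0 -25 0;0 0 -25 0;0 0 0 0",
)

```text
time_s: 6.35
tcp_pos: [497.5, 50.0, 138.1]
orientation: [[-0.087, 0.996, 0.005], [0.996, 0.087, 0.0], [-0.0, 0.005, -1.0]]
wrist_force: [-1.1, -0.0, -1.6]
grip_width: 0.109
gripper_force: 30.3
```

```bash
python3 -c "
from h import *
fit('w6')"
```

```text
return _methods._mean(a, axis=axis, dtype=dtype,
  ret = ret.dtype.type(ret / rcount)
Traceback (most recent call last):
  File "h.py", line 37, in fit
    print('disc y %.1f z %.1f flat %.1f deg x %.1f rms %.2f'%(best.x[0],best.x[1],np.rad2deg(best.x[2]),np.median(x[m]),np.sqrt(np.mean(res(best.x)**2))),'y range',np.percentile(Y,[1,99]).round(1),'zmin',Z.min().round(1))
                                                                                                                                                                    ~~~~~~~~~~~~~^^^^^^^^^^
IndexError: index -1 is out of bounds for axis 0 with size 0
```

View pics/w6.png

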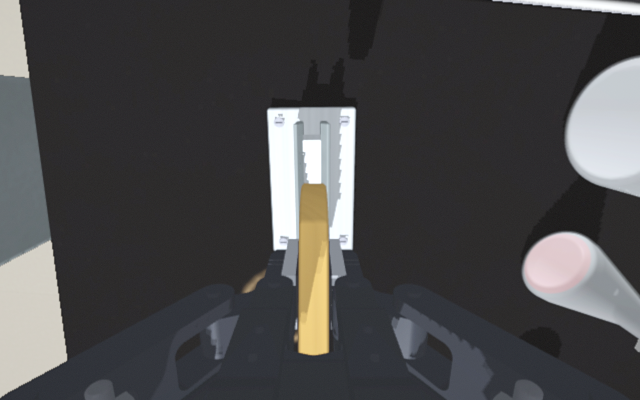

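Held (rim rows 185-352). Moving over the open bench between the aligner and the rack.

>>> carry_out(
  targets="-40 0 0 0;-42 0 0 0;-42 0 0 0;-42 0 0 0;-42 0 0 0",
)

```text
time_s: 6.9
tcp_pos: [513.6, -158.8, 133.8]
orientation: [[-0.087, 0.996, -0.002], [0.996, 0.087, 0.001], [0.001, -0.002, -1.0]]
wrist_force: [0.7, 0.5, -1.9]
grip_width: 0.114
gripper_force: 30.2
```

>>> carry_out(
  targets="0 0 30 0;0 0 30 0;0 0 30 0;0 0 15 0;0 0 0 0",
)

```text
time_s: 7.4
tcp_pos: [512.9, -156.7, 27.8]
orientation: [[-0.087, 0.996, -0.004], [0.996, 0.087, 0.002], [0.002, -0.004, -1.0]]
wrist_force: [0.4, 0.6, -1.0]
grip_width: 0.109
gripper_force: 30.2
```

```bash
python3 - <<'E'
s=open('h.py').read()
s=s.replace("    s,p,d,W=wsnap(f); hsv=cv2.cvtColor(p,cv2.COLOR_RGB2HSV); q=W[...,:2]-A0; y=q@AY; x=q@AX; z=W[...,2]+1.2\n    m=(hsv[...,0]>15)&(hsv[...,0]<35)&(hsv[...,1]>100)&(z>50)&(z<130)",
"""    s,p,d,W=wsnap(f); hsv=cv2.cvtColor(p,cv2.COLOR_RGB2HSV); T=(W-s['tcp_pos'])@np.array(s['orientation'])
    if rel: x,y,z=T[...,1],T[...,0],-T[...,2]+1.2-19
    else: q=W[...,:2]-A0; y=q@AY; x=q@AX; z=W[...,2]+1.2
    m=(hsv[...,0]>15)&(hsv[...,0]<35)&(hsv[...,1]>100)&(abs(z)<60 if rel else (z>50)&(z<130))""")
s=s.replace("def fit(f):","def fit(f,rel=False):").replace("[0,65,a]","[0,0 if rel else 65,a]")
open('h.py','w').write(s)
E
python3 -c "
from h import *
fit('w7',True)"
```

```text
disc y 7.0 z -13.6 flat 81.7 deg x 3.7 rms 1.72 y range [-8.7 38.8] zmin -48.0
tcp al x -3.6 y -212.0 z 27.8 t 7.4 F [ 0.4  0.6 -1. ] grip 0.109 30.2
```

```bash
sed -i "s/(abs(z)<60 if rel/((z>-12)\&(z<60) if rel/" h.py; python3 -c "
from h import *
s,p,d,W=fit('w8',True)
T=(W-s['tcp_pos'])@np.array(s['orientation']); h=cv2.cvtColor(p,cv2.COLOR_RGB2HSV)
m=(h[...,0]>15)&(h[...,0]<35)&(h[...,1]>100)&(abs(T[...,1])<7)
for b in range(-45,50,6):
    k=m&(abs(T[...,0]-b)<3)&(T[...,2]<15)
    if k.sum()>3: print(b,k.sum(),np.percentile(-T[...,2][k]-19,[10,50,90]).round(1))
"
```

```text
disc y -1.1 z -4.4 flat 17.5 deg x -0.6 rms 0.51 y range [-6.1 39. ] zmin -9.3
tcp al x -2.7 y -212.5 z 29.6 t 7.45 F [ 1.2 -0.  -0.8] grip 0.11 30.2
-9 8 [29.1 30.1 31. ]
-3 29 [27.2 28.3 29.5]
3 34 [25.6 26.5 27.9]
9 29 [23.8 24.7 25.7]
15 29 [22.2 22.7 23.5]
21 21 [19.4 20.6 21.6]
27 33 [17.9 18.7 19.6]
33 179 [10.2 13.3 17.2]
39 321 [-6.6  1.1  7.6]
```

>>> carry_out(
  targets="0 0 4 0;0 0 2.5 0;0 0 0 0",
)

```text
time_s: 7.8
tcp_pos: [515.0, -157.4, 24.9]
orientation: [[-0.087, 0.996, 0.002], [0.996, 0.087, -0.001], [-0.001, 0.002, -1.0]]
wrist_force: [-0.2, 0.7, 4.5]
grip_width: 0.11
gripper_force: 31.1
```

>>> carry_out(
  targets="5 0 0 0;5 0 0 0;5 0 0 0;5 0 0 0;0 0 0 0",
)

```text
time_s: 8.3
tcp_pos: [513.3, -137.0, 24.8]
orientation: [[-0.087, 0.996, 0.002], [0.996, 0.087, -0.001], [-0.001, 0.002, -1.0]]
wrist_force: [-0.6, 1.2, 6.8]
grip_width: 0.115
gripper_force: 31.4
```

```bash
python3 -c "
from h import *
fit('w9',True)"
```

```text
disc y -1.5 z -4.2 flat 18.0 deg x -1.0 rms 0.47 y range [-1.4 39. ] zmin -10.1
tcp al x -1.3 y -192.5 z 24.8 t 8.3 F [-0.6  1.2  6.8] grip 0.115 31.4
```

>>> carry_out(
  targets="0 0 2 0;0 0 1.5 0;0 0 0 0",
  force=20,
)

```text
time_s: 8.65
tcp_pos: [513.7, -137.6, 23.1]
orientation: [[-0.087, 0.996, 0.003], [0.996, 0.087, -0.001], [-0.002, 0.003, -1.0]]
wrist_force: [-9.2, 1.6, 32.0]
grip_width: 0.11
gripper_force: 34.9
```

>>> carry_out(
  targets="5 0 0 0;5 0 0 0;5 0 0 0;5 0 0 0",
)

```text
time_s: 9.05
tcp_pos: [512.2, -118.0, 21.9]
orientation: [[-0.087, 0.996, 0.004], [0.996, 0.087, -0.002], [-0.002, 0.004, -1.0]]
wrist_force: [0.8, -5.0, 10.8]
grip_width: 0.111
gripper_force: 32.0
```

```bash
python3 -c "
from h import *
fit('w10',True)"
```

```text
disc y -2.5 z -1.3 flat 23.9 deg x -1.7 rms 0.48 y range [ 1.2 37.8] zmin -8.1
tcp al x -0.6 y -173.4 z 21.9 t 9.05 F [ 0.8 -5.  10.8] grip 0.111 32.0
```

Rolling with a centred grip is marginal (6° in 20 mm), because pad torsion nearly matches bench friction. An off-centre grip gives a real lever. So I'll go back to the groove, regrip high on the +y side, then roll on the bench along a cycloid.

>>> carry_out(
  targets="0 0 -20 0;0 0 -35 0;0 0 -40 0;0 0 -25 0;34 0.3 0 0",
  force=25,
)

```text
time_s: 9.6
tcp_pos: [509.8, -85.3, 144.1]
orientation: [[-0.084, 0.996, 0.007], [0.996, 0.084, -0.002], [-0.003, 0.006, -1.0]]
wrist_force: [-0.2, -0.5, -3.0]
grip_width: 0.115
gripper_force: 30.2
```

>>> carry_out(
  targets="34 0 0 0;34 0 0 0;34 0 0 0;34 0 0 0;0 0 0 0",
)

```text
time_s: 10.1
tcp_pos: [495.7, 55.2, 140.4]
orientation: [[-0.09, 0.996, 0.0], [0.996, 0.09, 0.001], [0.001, 0.0, -1.0]]
wrist_force: [-0.1, -1.1, -0.3]
grip_width: 0.113
gripper_force: 30.2
```

```bash
python3 -c "
from h import *
fit('w11',True)"
```

```text
disc y -2.4 z -0.9 flat 23.3 deg x -0.9 rms 0.97 y range [-5.7 37.6] zmin -6.7
tcp al x -0.4 y 0.5 z 140.4 t 10.1 F [-0.1 -1.1 -0.3] grip 0.113 30.2
```

>>> carry_out(
  targets="-1.5 0.7 25 0;0 0 25 0;0 0 20 0;0 0 12 0;0 0 8 0",
)

```text
time_s: 10.65
tcp_pos: [497.1, 50.2, 49.6]
orientation: [[-0.086, 0.996, -0.001], [0.996, 0.086, 0.0], [0.0, -0.001, -1.0]]
wrist_force: [-2.8, 14.8, 11.1]
grip_width: 0.116
gripper_force: 31.9
```

>>> carry_out(
  targets="0 0 0 0;0 0 0 0",
)

```text
time_s: 10.85
tcp_pos: [497.5, 50.3, 50.7]
orientation: [[-0.087, 0.996, 0.001], [0.996, 0.087, -0.0], [-0.0, 0.001, -1.0]]
wrist_force: [-0.4, 1.0, -0.7]
grip_width: 0.111
gripper_force: 30.2
```

>>> carry_out(
  targets="0 0 0 0;0 0 0 0;0 0 0 0",
  claw=35,
)

```text
time_s: 11.15
tcp_pos: [497.4, 50.5, 50.6]
orientation: [[-0.087, 0.996, 0.001], [0.996, 0.087, -0.0], [-0.0, 0.001, -1.0]]
wrist_force: [-0.1, 0.2, -1.7]
grip_width: 0.351
gripper_force: 0.0
```

```bash
python3 -c "
from h import *
fit('w12')"
```

```text
disc y -5.9 z 65.6 flat 24.7 deg x 1.6 rms 1.01 y range [-11.5  34.1] zmin 59.2
tcp al x 0.8 y -4.3 z 50.6 t 11.15 F [-0.1  0.2 -1.7] grip 0.351 0.0
```

>>> carry_out(
  targets="3 -0.8 -11 0;8 0 -10 0;0 0 0 0",
)

```text
time_s: 11.5
tcp_pos: [496.2, 62.4, 73.1]
orientation: [[-0.088, 0.996, 0.003], [0.996, 0.088, 0.0], [-0.0, 0.003, -1.0]]
wrist_force: [-0.2, 0.2, 0.1]
grip_width: 0.35
gripper_force: 0.0
```

>>> carry_out(
  targets="0 0 0 0;0 0 0 0;0 0 0 0;0 0 0 0",
  claw=0,
  force=30,
)

```text
time_s: 11.9
tcp_pos: [495.4, 61.5, 71.3]
orientation: [[-0.087, 0.996, -0.0], [0.996, 0.087, 0.0], [0.0, -0.0, -1.0]]
wrist_force: [-2.1, 1.7, 5.7]
grip_width: 0.109
gripper_force: 33.5
```

>>> carry_out(
  targets="0 0 -15 0;0 0 -25 0;0 0 -30 0;-42 0 0 0;-42 0 0 0",
)

```text
time_s: 12.4
tcp_pos: [502.8, -22.8, 141.6]
orientation: [[-0.089, 0.996, 0.001], [0.996, 0.089, -0.0], [-0.0, 0.001, -1.0]]
wrist_force: [0.5, 0.2, -1.5]
grip_width: 0.11
gripper_force: 32.6
```

>>> carry_out(
  targets="-42 0 0 0;-42 0 0 0;-42 0 0 0;0 0 30 0;0 0 30 0",
)

```text
time_s: 12.9
tcp_pos: [513.5, -149.2, 80.2]
orientation: [[-0.085, 0.996, 0.001], [0.996, 0.085, -0.0], [-0.0, 0.001, -1.0]]
wrist_force: [0.5, 0.1, -1.5]
grip_width: 0.109
gripper_force: 32.5
```

```bash
python3 -c "
from h import *
fit('w13',True)"
```

```text
disc y -12.6 z -25.0 flat 24.1 deg x -2.6 rms 3.87 y range [-20.5  25.2] zmin -12.0
tcp al x -2.3 y -204.6 z 80.2 t 12.9 F [ 0.5  0.1 -1.5] grip 0.109 32.5
```

Centre is now 28 mm from the grip at 27°. I'll go down to the bench and roll along the cycloid.

>>> carry_out(
  targets="0 0 20 0;0 0 12 0;0 0 4 0;0 0 0 0",
)

```text
time_s: 13.35
tcp_pos: [514.1, -147.7, 45.9]
orientation: [[-0.087, 0.996, 0.001], [0.996, 0.087, -0.0], [-0.0, 0.001, -1.0]]
wrist_force: [0.4, 0.4, -0.2]
grip_width: 0.11
gripper_force: 32.9
```

>>> carry_out(
  targets="10 0 2.3 0;10 0 3 0;7.5 0 2.7 0;7.5 0 3 0;0 0 0 0",
)

```text
time_s: 13.85
tcp_pos: [511.4, -112.2, 35.2]
orientation: [[-0.088, 0.996, 0.002], [0.996, 0.088, -0.001], [-0.001, 0.002, -1.0]]
wrist_force: [0.2, 1.2, 3.3]
grip_width: 0.107
gripper_force: 37.3
```

```bash
python3 -c "
from h import *
fit('w14',True)"
```

```text
disc y -24.4 z -14.0 flat 51.4 deg x -0.9 rms 0.65 y range [-14.4  14.4] zmin -12.0
tcp al x -0.9 y -167.6 z 35.2 t 13.85 F [0.2 1.2 3.3] grip 0.107 37.3
```

Working well: the flat is at 51° and tracks the cycloid. Continuing.

>>> carry_out(
  targets="6.7 0 3.4 0;6.6 0 3.4 0;5.7 0 3.6 0;5.7 0 3.6 0;4.8 0 3.6 0",
)

```text
time_s: 14.4
tcp_pos: [509.0, -83.6, 17.7]
orientation: [[-0.087, 0.996, 0.003], [0.996, 0.087, -0.001], [-0.002, 0.003, -1.0]]
wrist_force: [0.2, -4.0, 7.2]
grip_width: 0.11
gripper_force: 42.9
```

>>> carry_out(
  targets="4.7 0 3.6 0;5.4 0 4.4 0;0 0 0 0;0 0 0 0",
)

```text
time_s: 14.8
tcp_pos: [507.9, -73.2, 9.4]
orientation: [[-0.087, 0.996, 0.002], [0.996, 0.087, -0.0], [-0.0, 0.002, -1.0]]
wrist_force: [2.4, 1.8, 4.5]
grip_width: 0.112
gripper_force: 43.4
```

>>> carry_out(
  targets="0 0 -40 0;0 0 -40 0;0 0 -40 0;0 0 -5 0;0 0 0 0",
)

```text
time_s: 15.3
tcp_pos: [507.3, -73.4, 134.2]
orientation: [[-0.087, 0.996, 0.001], [0.996, 0.087, -0.0], [-0.0, 0.001, -1.0]]
wrist_force: [-0.9, -0.5, -1.1]
grip_width: 0.106
gripper_force: 42.7
```

```bash
python3 -c "
from h import *
fit('w15',True)"
```

```text
disc y -31.1 z 12.0 flat 95.1 deg x -0.9 rms 0.51 y range [-2.6  3.4] zmin -11.9
tcp al x -1.2 y -128.6 z 134.2 t 15.3 F [-0.9 -0.5 -1.1] grip 0.106 42.7
```

View pics/w15.png

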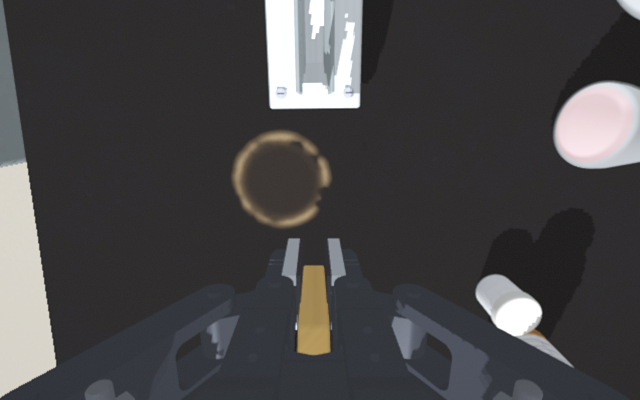

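Wrist view: the disc's visible rim is at rows 265-352, with the flat facing +y (about 95-105°), and the grip is now low on its +y side. The fingers can't reach the seat height there, so I'll bring it back, let it touch the steep face and release from a few mm up. Sliding down that face only adds roll in the wanted direction.

>>> carry_out(
  targets="40 1 0 0;40 0 0 0;40 0 0 0;34 0 0 0;0 0 0 0",
)

```text
time_s: 15.85
tcp_pos: [493.4, 83.1, 131.6]
orientation: [[-0.09, 0.996, -0.004], [0.996, 0.09, 0.0], [0.0, -0.004, -1.0]]
wrist_force: [0.9, -0.1, -1.1]
grip_width: 0.11
gripper_force: 42.6
```

>>> carry_out(
  targets="0 0 25 0;0 0 25 0;0 0 20 0;0 0 10 0;0 0 0 0",
)

```text
time_s: 16.35
tcp_pos: [493.7, 79.6, 51.6]
orientation: [[-0.087, 0.996, -0.004], [0.996, 0.087, -0.0], [-0.0, -0.004, -1.0]]
wrist_force: [0.1, 0.7, -0.5]
grip_width: 0.112
gripper_force: 42.6
```

```bash
python3 -c "
from h import *
fit('w16')"
```

```text
disc y -6.0 z 82.6 flat 95.2 deg x -0.8 rms 0.48 y range [22.6 28.4] zmin 56.4
tcp al x -0.1 y 25.0 z 51.6 t 16.35 F [ 0.1  0.7 -0.5] grip 0.112 42.6
```

>>> carry_out(
  targets="-2 0 2 0;-2 0 0 0;-1 0 0 0;0 0 0 0",
)

```text
time_s: 16.8
tcp_pos: [495.5, 74.9, 52.0]
orientation: [[-0.087, 0.996, 0.001], [0.996, 0.087, 0.0], [-0.0, 0.001, -1.0]]
wrist_force: [-0.5, -0.0, -1.6]
grip_width: 0.109
gripper_force: 42.6
```

>>> carry_out(
  targets="0 0 0 0;0 0 0 0;0 0 0 0;0 0 0 0;0 0 0 0",
  claw=30,
)

```text
time_s: 17.3
tcp_pos: [495.3, 75.1, 51.6]
orientation: [[-0.087, 0.996, 0.0], [0.996, 0.087, 0.0], [-0.0, 0.0, -1.0]]
wrist_force: [0.6, -1.0, 0.4]
grip_width: 0.302
gripper_force: 0.0
```

>>> carry_out(
  targets="0 0 -20 0;0 0 -25 0;0 0 -25 0;0 0 -20 0;0 0 0 0",
)

```text
time_s: 17.8
tcp_pos: [496.3, 75.2, 144.1]
orientation: [[-0.087, 0.996, 0.004], [0.996, 0.087, 0.0], [-0.0, 0.004, -1.0]]
wrist_force: [-0.2, -0.8, 0.4]
grip_width: 0.299
gripper_force: 0.0
```

```bash
python3 -c "
from h import *
fit('w17');prof('w17b')"
```

```text
disc y -5.8 z 65.6 flat 100.4 deg x 0.7 rms 0.61 y range [-35.1  29.9] zmin 52.3
tcp al x 2.1 y 20.4 z 144.1 t 17.8 F [-0.2 -0.8  0.4] grip 0.299 0.0
-37.5 13 -0.7 [88.9 89.9 90.6]
-32.5 15 0.0 [92.1 92.8 93.4]
-22.5 9 3.8 [ 99.6 100.7 102. ]
-17.5 26 3.5 [101.4 102.3 102.8]
-12.5 14 3.8 [102.8 103.6 104.5]
-7.5 57 1.4 [103.5 104.1 105. ]
-2.5 124 0.6 [103.4 104.1 104.9]
2.5 137 0.3 [102.6 103.5 104.4]
7.5 145 1.0 [100.9 102.  103.3]
12.5 152 0.4 [ 98.7  99.9 101. ]
17.5 161 1.0 [94.7 96.7 98.6]
22.5 192 0.5 [55.  92.  94.7]
27.5 208 0.6 [70.3 85.1 89.2]
32.5 8 2.2 [82.4 82.6 83.1]
tcp al 1.4 20.4 142.4 t 17.85 F [-0.1 -0.3  0.1] grip 0.3003220062722906 0.0
```

The disc dropped cleanly: it rests round with the flat now at 100°, so 60° remain. Regripping at θ≈15° for a last bench roll.

>>> carry_out(
  targets="-19 -1.4 20 0;0 0 25 0;0 0 18 0;0 0 6 0;0 0 0 0",
)

```text
time_s: 18.4
tcp_pos: [494.8, 56.0, 71.4]
orientation: [[-0.087, 0.996, -0.003], [0.996, 0.087, -0.0], [0.0, -0.003, -1.0]]
wrist_force: [-0.1, 0.8, -0.1]
grip_width: 0.3
gripper_force: 0.0
```

>>> carry_out(
  targets="0 0 0 0;0 0 0 0;0 0 0 0;0 0 0 0",
  claw=0,
  force=30,
)

```text
time_s: 18.8
tcp_pos: [495.8, 56.1, 73.1]
orientation: [[-0.087, 0.996, 0.001], [0.996, 0.087, 0.0], [-0.0, 0.001, -1.0]]
wrist_force: [0.5, 0.4, 0.5]
grip_width: 0.114
gripper_force: 36.0
```

>>> carry_out(
  targets="0 0 -15 0;0 0 -25 0;0 0 -30 0;-42 0 0 0;-42 0 0 0",
)

```text
time_s: 19.3
tcp_pos: [503.1, -28.1, 143.8]
orientation: [[-0.089, 0.996, 0.002], [0.996, 0.089, -0.0], [-0.001, 0.002, -1.0]]
wrist_force: [0.6, -0.3, -2.1]
grip_width: 0.109
gripper_force: 35.8
```

>>> carry_out(
  targets="-42 0 0 0;-42 0 0 0;-42 0 0 0;0 0 30 0;0 0 30 0",
)

```text
time_s: 19.8
tcp_pos: [513.9, -154.5, 82.3]
orientation: [[-0.085, 0.996, 0.002], [0.996, 0.085, -0.001], [-0.001, 0.002, -1.0]]
wrist_force: [1.3, -0.0, -2.1]
grip_width: 0.113
gripper_force: 35.8
```

```bash
python3 -c "
from h import *
fit('w18',True)"
```

```text
disc y -7.2 z -26.6 flat 180.0 deg x -1.7 rms 2.23 y range [-18.5  28.7] zmin -10.6
tcp al x -2.4 y -210.0 z 82.3 t 19.8 F [ 1.3 -0.  -2.1] grip 0.113 35.8
```

>>> carry_out(
  targets="0 0 20 0;0 0 12 0;0 0 4.5 0;0 0 0 0",
)

```text
time_s: 20.25
tcp_pos: [514.5, -153.2, 47.6]
orientation: [[-0.087, 0.996, 0.002], [0.996, 0.087, -0.001], [-0.001, 0.002, -1.0]]
wrist_force: [-1.5, 0.6, 5.7]
grip_width: 0.107
gripper_force: 37.2
```

>>> carry_out(
  targets="8.6 0 1.4 0;8.6 0 1.6 0;8.2 0 2.2 0;8.1 0 2.2 0;0 0 0 0",
)

```text
time_s: 20.75
tcp_pos: [511.9, -119.3, 40.3]
orientation: [[-0.088, 0.996, 0.003], [0.996, 0.088, -0.001], [-0.001, 0.003, -1.0]]
wrist_force: [0.9, 0.7, 5.0]
grip_width: 0.112
gripper_force: 40.2
```

```bash
python3 -c "
from h import *
fit('w19',True)"
```

```text
disc y -19.4 z -19.3 flat 180.0 deg x -1.0 rms 0.56 y range [-12.3  20. ] zmin -11.9
tcp al x -1.0 y -174.8 z 40.3 t 20.75 F [0.9 0.7 5. ] grip 0.112 40.2
```

>>> carry_out(
  targets="7.5 0 2.7 0;7.5 0 3.1 0;6.7 0 3.4 0;6.6 0 3.4 0;0 0 0 0",
)

```text
time_s: 21.3
tcp_pos: [509.4, -91.2, 27.5]
orientation: [[-0.088, 0.996, 0.003], [0.996, 0.088, -0.001], [-0.001, 0.003, -1.0]]
wrist_force: [0.3, 2.1, 4.1]
grip_width: 0.111
gripper_force: 43.1
```

>>> carry_out(
  targets="0 0 -35 0;0 0 -40 0;0 0 -35 0;0 0 0 0",
)

```text
time_s: 21.7
tcp_pos: [510.5, -91.9, 141.6]
orientation: [[-0.087, 0.996, 0.008], [0.996, 0.087, -0.002], [-0.003, 0.008, -1.0]]
wrist_force: [-0.4, -0.8, -2.7]
grip_width: 0.113
gripper_force: 42.4
```

```bash
python3 -c "
from h import *
fit('w20',True)
p,d=snap('side','side1'); v=cv2.imread('pics/side1.png'); cv2.imwrite('pics/side1c.png',cv2.resize(v[110:290,310:450],(560,720)[:2],interpolation=2)[:600])"
```

```text
disc y -19.4 z -11.4 flat -291.3 deg x -0.9 rms 1.77 y range [-11.2  11.6] zmin -11.9
tcp al x 0.2 y -147.3 z 141.6 t 21.7 F [-0.4 -0.8 -2.7] grip 0.113 42.4
```

View pics/side1c.png

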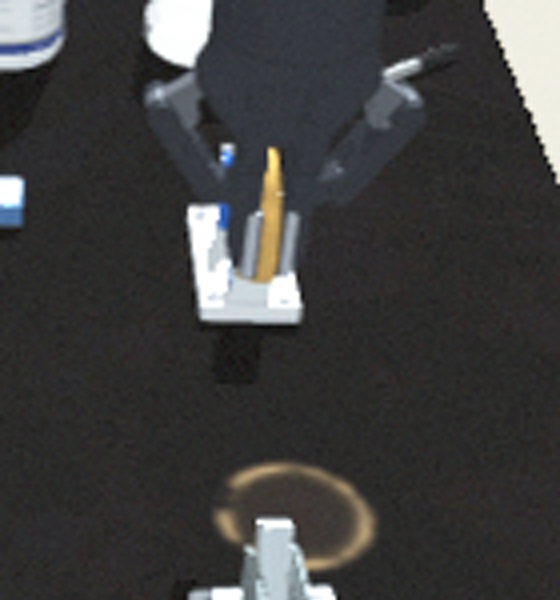

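Held above the bench (crop: brass at (268,215) between the pads). Now back to the groove, with gentle pressing so the flat seats.

>>> carry_out(
  targets="40 -0.7 0 0;40 0 0 0;40 0 0 0;40 0 0 0;9 0 0 0",
)

```text
time_s: 22.3
tcp_pos: [491.9, 79.7, 135.0]
orientation: [[-0.09, 0.996, -0.002], [0.996, 0.09, 0.0], [0.0, -0.002, -1.0]]
wrist_force: [0.5, -0.0, -1.1]
grip_width: 0.107
gripper_force: 42.3
```

>>> carry_out(
  targets="0 0 30 0;0 0 25 0;0 0 18 0;0 0 6 0;0 0 0 0",
)

```text
time_s: 22.8
tcp_pos: [493.2, 76.6, 55.7]
orientation: [[-0.087, 0.996, -0.0], [0.996, 0.087, 0.0], [0.0, -0.0, -1.0]]
wrist_force: [6.6, 0.7, -3.4]
grip_width: 0.11
gripper_force: 42.3
```

```bash
python3 -c "
from h import *
fit('w21')"
```

```text
disc y -6.7 z 68.4 flat 142.9 deg x -1.8 rms 0.90 y range [11.2 33.6] zmin 57.2
tcp al x -0.9 y 22.1 z 55.7 t 22.8 F [ 6.6  0.7 -3.4] grip 0.11 42.3
```

>>> carry_out(
  targets="0 1 1 0;0 0 1.5 0;0 0 1.5 0;0 0 1 0;0 0 0 0",
)

```text
time_s: 23.35
tcp_pos: [494.0, 77.6, 52.2]
orientation: [[-0.087, 0.996, 0.0], [0.996, 0.087, 0.001], [0.001, 0.0, -1.0]]
wrist_force: [-0.8, 11.9, 7.1]
grip_width: 0.108
gripper_force: 43.6
```

>>> carry_out(
  targets="0 0 0 0;0 0 0 0;0 0 0 0;0 0 0 0",
  claw=30,
)

```text
time_s: 23.75
tcp_pos: [493.8, 76.6, 51.9]
orientation: [[-0.087, 0.996, -0.001], [0.996, 0.087, -0.0], [-0.0, -0.001, -1.0]]
wrist_force: [-0.6, 0.3, -0.3]
grip_width: 0.297
gripper_force: 0.0
```

>>> carry_out(
  targets="0 0 -20 0;0 0 -25 0;0 0 -25 0;0 0 -20 0;0 0 0 0",
)

```text
time_s: 24.25
tcp_pos: [495.0, 76.8, 144.4]
orientation: [[-0.087, 0.996, 0.004], [0.996, 0.087, 0.0], [-0.0, 0.004, -1.0]]
wrist_force: [-0.2, -0.2, -0.5]
grip_width: 0.295
gripper_force: 0.0
```

```bash
python3 -c "
from h import *
fit('w22');prof('w22b')"
```

```text
disc y -3.2 z 58.2 flat -78.4 deg x -1.2 rms 0.58 y range [-21.6  36.7] zmin 52.9
tcp al x 0.9 y 22.1 z 144.4 t 24.25 F [-0.2 -0.2 -0.5] grip 0.295 0.0
-27.5 6 -1.4 [86.7 88.5 90.1]
-22.5 10 -1.4 [90.6 92.1 92.6]
-17.5 10 -1.3 [92.8 94.3 95.1]
-12.5 10 2.8 [95.1 95.5 96.3]
-7.5 17 2.8 [95.3 96.6 97.6]
-2.5 93 -1.5 [96.1 96.9 97.7]
2.5 119 -1.4 [95.7 96.6 97.5]
7.5 125 -1.4 [94.6 95.4 96.6]
12.5 134 -1.3 [92.4 94.  95.3]
17.5 141 -1.3 [89.7 91.3 92.7]
22.5 148 -1.3 [85.7 87.6 89.5]
27.5 146 -1.8 [79.8 82.6 85. ]
32.5 163 -1.2 [70.2 74.9 78.5]
37.5 102 -1.2 [56.6 64.1 68.4]
tcp al 0.3 22.1 142.8 t 24.3 F [ 0.3  0.7 -0.6] grip 0.30183756905655695 0.0
```

The flat is found: the centre dropped 7.4 mm and moved 2.6 mm to +y, so it rests flush, let go. Now I'll regrip slightly to +y of the centre and carry it toward the rack.

>>> carry_out(
  targets="-17.3 -0.6 25 0;0 0 25 0;0 0 20 0;0 0 10 0;0 0 0 0",
)

```text
time_s: 24.85
tcp_pos: [493.9, 59.4, 60.4]
orientation: [[-0.087, 0.996, -0.003], [0.996, 0.087, -0.0], [0.0, -0.003, -1.0]]
wrist_force: [0.6, -0.3, 0.1]
grip_width: 0.301
gripper_force: 0.0
```

>>> carry_out(
  targets="0 0 0 0;0 0 0 0;0 0 0 0;0 0 0 0",
  claw=0,
  force=30,
)

```text
time_s: 25.25
tcp_pos: [495.3, 59.5, 62.7]
orientation: [[-0.087, 0.996, 0.001], [0.996, 0.087, 0.0], [-0.0, 0.001, -1.0]]
wrist_force: [1.7, 1.2, -0.1]
grip_width: 0.115
gripper_force: 35.2
```

>>> carry_out(
  targets="0 0 -15 0;0 0 -30 0;0 0 -30 0;0 0 -30 0;-42 0 0 0",
)

```text
time_s: 25.75
tcp_pos: [499.9, 19.8, 171.2]
orientation: [[-0.091, 0.996, 0.006], [0.996, 0.091, 0.0], [-0.0, 0.006, -1.0]]
wrist_force: [1.6, -0.2, -1.8]
grip_width: 0.107
gripper_force: 35.2
```

>>> carry_out(
  targets="-44 0 -4 0;-44 0 0 0;-44 0 0 0;-44 0 0 0;-44 0 0 0",
)

```text
time_s: 26.25
tcp_pos: [517.4, -203.3, 171.3]
orientation: [[-0.087, 0.996, 0.0], [0.996, 0.087, 0.0], [-0.0, 0.0, -1.0]]
wrist_force: [1.6, 0.7, -1.0]
grip_width: 0.109
gripper_force: 35.1
```

>>> carry_out(
  targets="-44 0 0 0;-44 0 0 0;-40 0 0 0;0 0 0 0;0 0 0 0",
)

```text
time_s: 26.75
tcp_pos: [528.4, -329.3, 170.6]
orientation: [[-0.086, 0.996, -0.001], [0.996, 0.086, 0.001], [0.001, -0.001, -1.0]]
wrist_force: [-0.2, 0.3, -1.8]
grip_width: 0.112
gripper_force: 35.1
```

```bash
python3 -c "
from h import *
fit('w23',True)
s=manip.observe();print(s['tcp_pos'],s['orientation'].round(3))"
```

```text
disc y -7.9 z -23.5 flat 295.0 deg x -0.9 rms 3.19 y range [-24.7  30.2] zmin -12.0
tcp al x -4.8 y -385.3 z 170.6 t 26.75 F [-0.2  0.3 -1.8] grip 0.112 35.1
[ 528.58309618 -328.48700105  170.85352711] [[-0.087  0.996 -0.001]
 [ 0.996  0.087  0.001]
 [ 0.001 -0.001 -1.   ]]
```

View pics/w23.png

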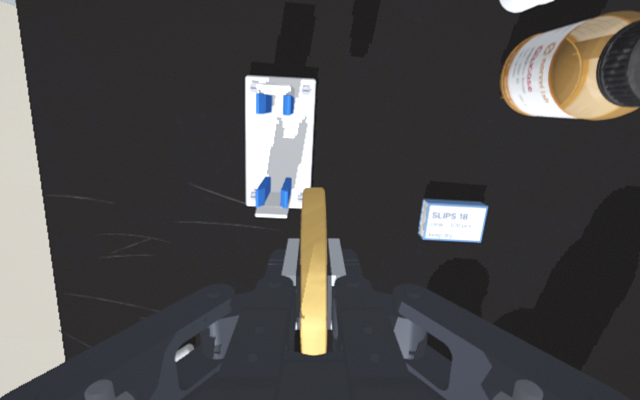

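Wrist view: the rack base is at (246-315, 77-210), with guides at (263,102), (288,104), (263,192) and (287,192). The disc is held. Measuring the rack from this view.

```bash
python3 - <<'E'
from h import *
W=np.load('pics/w23_W.npy');p=cv2.imread('pics/w23.png');h=cv2.cvtColor(p,cv2.COLOR_BGR2HSV)
V,U=np.mgrid[:400,:640];roi=(V>65)&(V<222)&(U>235)&(U<(np.where(V>183,300,325)))
z=W[...,2]
b=roi&(z>4)&(z<16)&(h[...,2]>120)&(h[...,1]<60);r=cv2.minAreaRect(W[b][:,:2].astype(np.float32));print('base',r,np.median(z[b]))
R0=np.array(r[0]);a=np.deg2rad(r[2]); 
if a>.8:a-=np.pi/2
print('yaw',np.rad2deg(a)); X=np.array([np.cos(a),np.sin(a)]);Y=np.array([-np.sin(a),np.cos(a)])
q=W[...,:2]-R0;x=q@X;y=q@Y
bl=roi&(h[...,0]>100)&(h[...,0]<130)&(h[...,1]>120)&(z>10)
n,l,st,c=cv2.connectedComponentsWithStats(bl.astype(np.uint8))
for i in range(1,n):
    k=l==i
    if k.sum()>15: print(k.sum(),'cx',c[i].round(),'x',np.percentile(x[k],[3,50,97]).round(1),'y',np.percentile(y[k],[3,50,97]).round(1),'z',np.percentile(z[k],[3,97]).round(1)); t=k&(z>55);print('   top x',np.percentile(x[t],[5,95]).round(1) if t.sum()>3 else 0,'y',np.percentile(y[t],[5,95]).round(1) if t.sum()>3 else 0)
hw=roi&(z>45)&(h[...,1]<70)&(h[...,2]>90);n,l,st,c=cv2.connectedComponentsWithStats(hw.astype(np.uint8))
for i in range(1,n):
    k=l==i
    if k.sum()>30: print('white hi',k.sum(),np.percentile(x[k],[3,97]).round(1),np.percentile(y[k],[3,97]).round(1),np.median(z[k]).round(1))
E
```

```text
base ((493.9115295410156, -298.4936828613281), (59.811710357666016, 115.812255859375), 1.7111891508102417) 11.298769820744695
yaw 1.7111891508102417
279 cx [263. 103.] x [-12.6  -8.1  -6.8] y [29.9 36.3 42.2] z [24.8 62.6]
   top x [-12.6  -6.9] y [29.9 41.9]
183 cx [288. 105.] x [ 6.6 10.4 12.1] y [29.8 36.  42.4] z [36.3 63. ]
   top x [ 6.7 12. ] y [30.1 42.1]
283 cx [262. 192.] x [-11.8  -8.4  -6.4] y [-41.  -32.4 -28.1] z [20.8 62.8]
   top x [-11.8  -6.5] y [-41.  -28.5]
225 cx [285. 193.] x [ 7.2 10.3 12.5] y [-40.7 -30.8 -27.8] z [20.1 62.7]
   top x [ 7.2 12.3] y [-40.8 -28.2]
white hi 370 [-11.9  11.8] [43.2 49.7] 61.0
white hi 404 [-11.3  12.3] [-49.3 -42.7] 59.5
```

The rack is at (493.9, -298.5), yaw 1.7°, with symmetric guides. Aligning the hand above it.

>>> carry_out(
  targets="0 0 0 0.058;20 -16.4 0 0;19 -16.4 0 0;0 0 25 0;0 0 25 0",
)

```text
time_s: 27.3
tcp_pos: [495.2, -289.4, 121.8]
orientation: [[-0.031, 1.0, 0.002], [1.0, 0.031, -0.001], [-0.001, 0.002, -1.0]]
wrist_force: [0.7, -0.3, -1.8]
grip_width: 0.112
gripper_force: 35.2
```

>>> carry_out(
  targets="0 0 3 0;0 0 0 0;0 0 0 0",
)

```text
time_s: 27.6
tcp_pos: [495.5, -290.9, 119.5]
orientation: [[-0.03, 1.0, 0.001], [1.0, 0.03, -0.001], [-0.001, 0.001, -1.0]]
wrist_force: [0.2, 0.2, -1.2]
grip_width: 0.113
gripper_force: 35.1
```

```bash
python3 - <<'E'
from h import *
s,p,d,W=fit('w24',True)
print(s['tcp_pos'],s['orientation'].round(3).tolist())
T=(W-s['tcp_pos'])@np.array(s['orientation']);h=cv2.cvtColor(p,cv2.COLOR_RGB2HSV)
bl=(h[...,0]>100)&(h[...,0]<130)&(h[...,1]>120)&(W[...,2]>54)&(W[...,2]<75)&(abs(T[...,1])<20)&(abs(T[...,0])<60)
n,l,st,c=cv2.connectedComponentsWithStats(bl.astype(np.uint8))
for i in range(1,n):
    k=l==i
    if k.sum()>10: print(c[i].round(),k.sum(),'toolx',np.percentile(T[...,0][k],[5,95]).round(1),'tooly',np.percentile(T[...,1][k],[5,95]).round(1))
ye=(h[...,0]>15)&(h[...,0]<35)&(h[...,1]>100)&(T[...,2]<10)&(abs(T[...,1])<9)
for b in (0,10,20,28,34):
    k=ye&(abs(T[...,0]-b)<4)
    if k.sum()>5: print('disc at',b,'tooly',np.percentile(T[...,1][k],[3,97]).round(1))
E
```

```text
disc y -8.0 z -23.4 flat 114.1 deg x -0.6 rms 2.93 y range [-25.4  30. ] zmin -12.0
tcp al x -33.8 y -343.9 z 119.5 t 27.6 F [ 0.2  0.2 -1.2] grip 0.113 35.1
[ 495.4574196  -290.89059309  119.4696487 ] [[-0.03, 1.0, 0.001], [1.0, 0.03, -0.001], [-0.001, 0.001, -1.0]]
[295. 173.] 226 toolx [22.6 35.1] tooly [-14.4  -9.2]
[326. 172.] 216 toolx [22.7 35.3] tooly [4.5 9.2]
disc at 0 tooly [-5.4  3.8]
disc at 10 tooly [-6.   3.8]
disc at 20 tooly [-5.6  3.6]
disc at 28 tooly [-5.2  3.3]
disc at 34 tooly [-5.   3.2]
```

>>> carry_out(
  targets="0.8 -1.3 6 0;0 0 14 0;0 0 14 0;0 0 12 0;0 0 8 0",
)

```text
time_s: 28.15
tcp_pos: [493.2, -290.0, 62.3]
orientation: [[-0.029, 1.0, -0.001], [1.0, 0.029, 0.001], [0.001, -0.001, -1.0]]
wrist_force: [-0.3, -0.1, -0.8]
grip_width: 0.113
gripper_force: 35.1
```

>>> carry_out(
  targets="0 0 5 0;0 0 2 0;0 0 0 0;0 0 0 0",
)

```text
time_s: 28.55
tcp_pos: [493.7, -290.4, 57.5]
orientation: [[-0.029, 1.0, 0.001], [1.0, 0.029, -0.0], [-0.0, 0.001, -1.0]]
wrist_force: [-0.4, 1.0, -0.6]
grip_width: 0.112
gripper_force: 35.1
```

>>> carry_out(
  targets="0 0 1.5 0;0 0 1.5 0;0 0 1 0;0 0 0 0;0 0 0 0",
)

```text
time_s: 29.05
tcp_pos: [494.1, -290.4, 54.4]
orientation: [[-0.029, 1.0, 0.002], [1.0, 0.029, -0.001], [-0.001, 0.002, -1.0]]
wrist_force: [-1.5, 2.7, 11.3]
grip_width: 0.112
gripper_force: 37.2
```

>>> carry_out(
  targets="0 0 1.5 0;0 0 1.5 0;0 0 1 0;0 0 0 0;0 0 0 0",
)

```text
time_s: 29.55
tcp_pos: [495.5, -291.1, 53.0]
orientation: [[-0.029, 1.0, 0.006], [1.0, 0.029, -0.003], [-0.004, 0.005, -1.0]]
wrist_force: [-5.3, 6.6, 33.5]
grip_width: 0.112
gripper_force: 41.4
```

```bash
python3 -c "
from h import *
fit('w25',True)"
```

```text
disc y -8.2 z -22.6 flat 170.8 deg x -1.0 rms 3.13 y range [-16.6  30.2] zmin -11.9
tcp al x -33.8 y -344.2 z 53.0 t 29.55 F [-5.3  6.6 33.5] grip 0.112 41.4
```

On the floor (33 N), held. Easing the pressure, then letting it settle onto its flat.

>>> carry_out(
  targets="0 0 -2 0;0 0 -1 0;0 0 0 0",
)

```text
time_s: 29.9
tcp_pos: [494.6, -290.9, 53.5]
orientation: [[-0.029, 1.0, 0.003], [1.0, 0.029, -0.002], [-0.002, 0.003, -1.0]]
wrist_force: [1.6, -0.8, 9.9]
grip_width: 0.111
gripper_force: 37.8
```

>>> carry_out(
  targets="0 0 0 0;0 0 0 0;0 0 0 0;0 0 0 0",
  claw=30,
)

```text
time_s: 30.3
tcp_pos: [493.4, -290.2, 51.9]
orientation: [[-0.029, 1.0, -0.0], [1.0, 0.029, 0.0], [0.0, -0.0, -1.0]]
wrist_force: [0.4, -0.6, 0.8]
grip_width: 0.298
gripper_force: 0.0
```

>>> carry_out(
  targets="0 0 -20 0;0 0 -25 0;0 0 -25 0;0 0 -25 0;0 0 0 0",
)

```text
time_s: 30.8
tcp_pos: [494.6, -290.9, 150.4]
orientation: [[-0.029, 1.0, 0.004], [1.0, 0.029, -0.003], [-0.003, 0.004, -1.0]]
wrist_force: [0.3, -0.6, -1.2]
grip_width: 0.295
gripper_force: 0.0
```

```bash
cat >> h.py <<'E'
def rack(f):
    from scipy.optimize import least_squares
    global A0,AX,AY
    s,p,d,W=wsnap(f);h=cv2.cvtColor(p,cv2.COLOR_RGB2HSV);a=np.deg2rad(1.7)
    q=W[...,:2]-np.array([493.9,-298.5]);x=q@[np.cos(a),np.sin(a)];y=q@[-np.sin(a),np.cos(a)];z=W[...,2]
    m=(h[...,0]>15)&(h[...,0]<35)&(h[...,1]>100)&(z>50)&(z<110)&(abs(x)<9)&(abs(y)<50)
    r=least_squares(lambda c:np.hypot(y[m]-c[0],z[m]-c[1])-40,[0,44],loss='soft_l1')
    print('disc rack y %.1f z %.1f x %.1f'%(*r.x,np.median(x[m])),'dir slope',np.polyfit(y[m],x[m],1)[0].round(3),'x lo/hi',np.percentile(x[m&(z<60)],[5,95]).round(1),np.percentile(x[m&(z>75)],[5,95]).round(1),'ztop',np.percentile(z[m],98).round(1),'tcp',s['tcp_pos'],'t',s['time_s'])
E
python3 -c "
from h import *
rack('w26')"
```

```text
disc rack y 3.2 z 47.3 x -0.5 dir slope 0.017 x lo/hi [-3.9  3.8] [-5.   3.4] ztop 87.9 tcp [ 494.63313279 -290.94461808  150.44312556] t 30.8
```

View pics/w26.png

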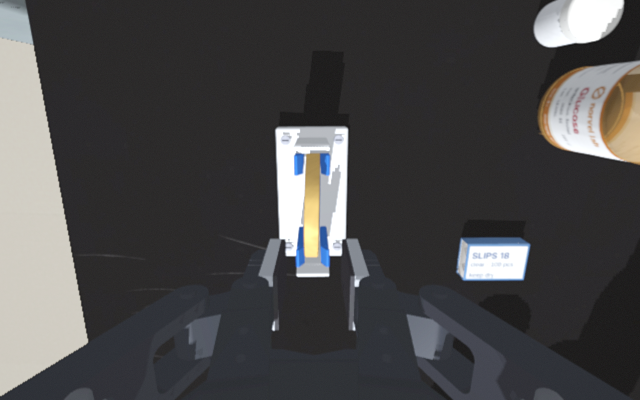

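Wrist view: the disc stands between the guides, rim (303-320, 153-255). Its centre is about 3-4 mm too high and at y=+3.2, so it is jammed slightly tilted against the +y end. I'll regrip, drag it back about 4 mm and press down.

>>> carry_out(
  targets="4 0 25 0;0 0 30 0;0 0 28 0;0 0 13 0;0 0 3 0",
)

```text
time_s: 31.35
tcp_pos: [492.6, -285.7, 46.2]
orientation: [[-0.029, 1.0, -0.003], [1.0, 0.029, 0.002], [0.002, -0.003, -1.0]]
wrist_force: [0.7, 0.2, 0.2]
grip_width: 0.302
gripper_force: 0.0
```

>>> carry_out(
  targets="0 0 0 0;0 0 0 0;0 0 0 0;0 0 0 0",
  claw=0,
  force=20,
)

```text
time_s: 31.75
tcp_pos: [493.7, -286.4, 48.8]
orientation: [[-0.029, 1.0, 0.001], [1.0, 0.029, -0.001], [-0.001, 0.001, -1.0]]
wrist_force: [0.0, -0.3, -1.7]
grip_width: 0.113
gripper_force: 25.2
```

>>> carry_out(
  targets="-1.5 0 1 0;-1.5 0 1 0;-1.5 0 0.5 0;0 0 0.5 0;0 0 0 0",
)

```text
time_s: 32.25
tcp_pos: [495.0, -291.3, 47.7]
orientation: [[-0.029, 1.0, 0.004], [1.0, 0.029, -0.002], [-0.002, 0.004, -1.0]]
wrist_force: [-1.6, 6.1, 19.5]
grip_width: 0.114
gripper_force: 28.4
```

```bash
python3 -c "
from h import *
rack('w27');print(manip.observe()['wrist_force'])"
```

```text
disc rack y -1.7 z 46.5 x 0.2 dir slope 0.006 x lo/hi [-3.8  4.5] [-4.2  4.8] ztop 85.9 tcp [ 495.0310696  -291.32543843   47.65007271] t 32.25
[-2.13103113  4.64292337 19.81852648]
```

Rotating about the corner carries the centre to +y, which is why it jams there. Repeating the release and drag ratchet should bring it flat.

>>> carry_out(
  targets="0 0 0 0;0 0 0 0;0 0 0 0;0 0 0 0",
  claw=30,
)

```text
time_s: 32.7
tcp_pos: [493.4, -290.8, 44.9]
orientation: [[-0.029, 1.0, -0.0], [1.0, 0.029, 0.0], [0.0, -0.0, -1.0]]
wrist_force: [-0.2, -0.2, 1.0]
grip_width: 0.299
gripper_force: 0.0
```

```bash
python3 -c "
from h import *
rack('w28')"
```

```text
disc rack y 3.3 z 43.2 x 0.2 dir slope -0.016 x lo/hi [-4.1  4. ] [-4.2  4.5] ztop 83.5 tcp [ 493.41899038 -290.75239217   44.88190449] t 32.7
```

It looks down (centre about 44 mm), but it is against the end wall. One more small drag to make sure it is flat and clear.

>>> carry_out(
  targets="0 0 0 0;0 0 0 0;0 0 0 0;0 0 0 0",
  claw=0,
)

```text
time_s: 33.15
tcp_pos: [493.5, -290.7, 45.0]
orientation: [[-0.029, 1.0, -0.0], [1.0, 0.029, 0.0], [0.0, -0.0, -1.0]]
wrist_force: [0.2, -0.2, -0.4]
grip_width: 0.115
gripper_force: 24.3
```

>>> carry_out(
  targets="-1.2 0 0.7 0;-1.2 0 0.3 0;-1 0 0 0;0 0 0 0",
)

```text
time_s: 33.55
tcp_pos: [494.2, -294.3, 44.9]
orientation: [[-0.029, 1.0, 0.001], [1.0, 0.029, -0.001], [-0.001, 0.001, -1.0]]
wrist_force: [0.2, 2.6, 7.2]
grip_width: 0.117
gripper_force: 25.5
```

>>> carry_out(
  targets="0 0 0 0;0 0 0 0;0 0 0 0;0 0 0 0",
  claw=30,
)

```text
time_s: 33.95
tcp_pos: [493.6, -294.1, 43.9]
orientation: [[-0.029, 1.0, -0.0], [1.0, 0.029, 0.0], [0.0, -0.0, -1.0]]
wrist_force: [-0.5, -0.1, -0.0]
grip_width: 0.299
gripper_force: 0.0
```

>>> carry_out(
  targets="0 0 -20 0;0 0 -30 0;0 0 -30 0;0 0 -25 0;0 0 0 0",
)

```text
time_s: 34.45
tcp_pos: [494.8, -294.9, 152.6]
orientation: [[-0.029, 1.0, 0.005], [1.0, 0.029, -0.003], [-0.003, 0.005, -1.0]]
wrist_force: [0.5, -0.6, -0.2]
grip_width: 0.298
gripper_force: 0.0
```

```bash
python3 -c "
from h import *
rack('w29')"
```

```text
disc rack y -0.5 z 43.2 x -0.4 dir slope 0.008 x lo/hi [-4.   3.2] [-4.7  3.6] ztop 83.8 tcp [ 494.78091248 -294.88398826  152.64443951] t 34.45
```

It stayed at y=-0.5 with the centre at seat height after release, so it stands on its flat. Handing in.

```bash
python3 -c "
from station import manip
print(manip.job_done())"
```

```text
the job is handed in; nothing more can be done
None
```

I rolled the cell until its flat dropped flush onto the shallow face of the aligner, let it go there, then lowered it held into the rack; it now stands let go on its flat between the blue guides, and the job is handed in at about 34 s with no verdict returned.

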